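# Fold the tool case's flap down and shut its lid

### The job

Close up the plywood tool case on the bench: first, with the lid still standing open, push the green upright flap over and press it down flat over the tools, then swing the lid down over it until it is fully shut. Do it all gently with the fingertips or the outside of the fingers: do not grip anything, do not let the lid slam, do not shake or lift the tools out, and leave everything else on the bench where it is. Finish with the hand clear.

Things in the scene. Friction and masses are not known exactly. Their poses are not given: they have to be found in the camera images.
- case: plywood tool case with steel corners, fixed to the bench: 190 (its x, along both hinges) x 210 (its y) x 82 mm to the rim, walls 8 mm, on two 12 mm skids, a thin straightedge passing between them. Origin: centre of its underside, z up. Lid hinged on its +y (left) side, flap inside its -y (right) side, where a handle sticks out 12 mm. A loose chisel and wedge lie in it, below the flap
- lid (a joint): angle of the lid, a plywood board 190 x 210 x 12 mm: 0 = shut, flat on the rim (upper face 94 mm above the bench); grows as it opens, pi/2 = upright, 1.95 = stop. Starts at 1.6 to 1.9, leaning outward to +y of the case. Stiff hinge: it stays where it is left; takes up to 4 N at the free edge, less as it comes down. Cushioned when shut: gives 1 to 2 mm if pressed
- lid_edge (a point): point on the outer face of the lid (the upper face when shut), in the middle of its length along the hinge and 10 mm in from its free edge, 200 mm from the hinge axis across the lid and 12 mm off the hinge plane
- lid_hinge (a point): middle of the lid's hinge axis, which runs along the case's x; case frame (0, 105, 82) mm; does not move on the case
- flap (a joint): angle of the green flap, a plate 170 (along the hinge) x 105 x 4 mm with an 8 mm bead on its free edge: 0 = folded flat inside the case, upper face 69 mm above the bench, 13 mm below the rim; grows as it rises, pi/2 = upright, 1.8 = stop. Starts at 1.35 to 1.75; folds down towards +y of the case. Stiff hinge: stays where left; 1.5 N at the free edge moves it. Cushioned at flat, gives a few mm
- flap_edge (a point): middle of the flap's free edge, in the mid-plane of the plate, 105 mm from its hinge
- flap_hinge (a point): middle of the flap's hinge axis, along the case's x; case frame (0, -92, 66.5) mm; does not move on the case
- chisel: loose mason's chisel, steel, 166 x 49 x 24 mm, lying in the case along the hinges under the flap; origin: centre of its underside
- wedge: loose beech wedge, 110 x 34 x 26 mm, lying in the case along the hinges near the middle; origin: centre of its underside
- offcut_a: bystander: stone offcut, 75 x 94 x 42 mm, left of the case; origin: centre of its underside
- tape_measure: bystander: yellow tape measure, 55 x 85 x 62 mm, right; origin: centre of its underside
- sand_block: bystander: sanding block, 66 x 79 x 30 mm, right of the case; origin: centre of its underside
- mug: bystander: yellow mug, 84 mm across (107 over its handle), 88 mm tall, left of the case; origin: centre of its underside
Not all that is in view belongs to the job. There is more than one size of the wedge; the job needs the larger.

How it is judged (in metres and radians):
On the way, in this order (a step that is already met when the one before it is completed fails the run):
1. the flap lies folded down flat while the lid still stands open (value of joint flap below 0.08 rad and value of joint lid above 1.2 rad), for 0.2 s.
2. the lid is shut over the folded flap (value of joint lid below 0.05 rad and value of joint flap below 0.08 rad), for 0.2 s.
At the end, for the whole second after the job is handed in: flap folded to within 0.08 rad of flat, lid within 0.05 rad of fully shut over it, the chisel and the wedge still lying on the floor of the case, the other things within 30 mm of where they stood (all of step 2 and z of each of chisel, wedge in the frame of case below 0.04 m and y of chisel in the frame of case between -0.09 and 0.09 m and x of chisel in the frame of case between -0.03 and 0.03 m and y of wedge in the frame of case between -0.09 and 0.09 m and x of wedge in the frame of case between -0.06 and 0.06 m and not (distance of offcut_a from where it was at the start of the episode above 0.03 m) and not (distance of tape_measure from where it was at the start of the episode above 0.03 m) and not (distance of sand_block from where it was at the start of the episode above 0.03 m) and not (distance of mug from where it was at the start of the episode above 0.03 m)); the robot touches nothing.
It fails at once if the lid is swung down while the flap still stands (value of joint lid below 0.8 rad and value of joint flap above 0.5 rad).
It fails at once if the lid slams (faster than 3 rad/s) (velocity of joint lid below -3 rad/s).
It fails at once if the flap or the lid is gripped or forced (finger force over 50 N) (contact force between the fingers and flap above 50 N or contact force between the fingers and lid above 50 N).
It fails at once if the chisel or the wedge is lifted out of its place in the case, or shaken about (z of any of chisel, wedge in the frame of case above 0.052 m or distance of any of chisel, wedge from where it was at the start of the episode above 0.05 m).
It fails at once if a bystander is pushed more than 30 mm, lifted or carried (distance of any of offcut_a, tape_measure, sand_block, mug from where it was at the start of the episode above 0.03 m).
It also fails if it takes over 54 s, if anything falls off the work surface, if the arm or the gripper's body presses on something with over 40 N, if the wrist force passes 120 N, or if a joint passes its speed limit or range.

### The arm

A 6-joint arm with a two-finger parallel gripper is mounted at the origin on a cart in front of the work surface, level with it; the furniture and walls round the work are solid. World frame = base frame: x ahead of the robot, y to its left, z up, the work surface at z = 0. Lengths are in mm, angles in degrees, forces in N, time in s.
With the tool pointing down it reaches from about 300 to 850 mm from the base axis. Payload 4.2 kg.
Tool frame: the origin (TCP) lies midway between the tips of the shut fingers; the grasp point (between the pads) lies 19 mm behind it; z points along the fingers, y is the direction in which the jaws open and shut (so a half turn about z gives the same grasp; the last joint's range is limited). The gripper opens to 91 mm and grips with 3 to 60 N. Pads are 32 mm wide; open, the fingers measure 118 mm over their backs; the gripper's body (76 mm by 178 mm) begins 60 mm behind the grasp point.
Start: joints at [-71.448, 18.312, 89.639, -0, 72.044, -1.146], TCP at [193.817, -541.367, 213.976] pointing down, gripper open.
Joint ranges: [-177.97, 177.97], [-48.28, 115.42], [12.27, 149.76], [-77.06, 257.06], [2.81, 150.46], [-146.56, 146.56]. Speed limits (degrees/s): [147.25, 147.25, 180, 180, 180, 180].

### API

Orientations are given as [roll, pitch, yaw] about the fixed x, y, z axes, in that order (R = Rz(yaw) Ry(pitch) Rx(roll)).
In Python, from workcell import env gives the robot as it stands.
- The arm moves only by the shell command python3 -m jog 'ROWS' [FORCE]. ROWS is JSON, a list of rows, each an object of numbers: "dx", "dy", "dz": the shift along the world's x, y, z in m; "wx", "wy", "wz": the turn, a rotation vector about the world's x, y, z in rad; "grip": the gripper's target within -1 to 1 (shut at 1, half-way at 0, fully open at -1). In form: [{"dx": .., "dy": .., "dz": .., "wx": .., "wy": .., "wz": .., "grip": ..}, ...]. A call has 1 to 10 rows; each row shifts and turns the commanded pose from where the row before left it; what a row does not reach is not made up. A row lasts 1/10 s, in which the tool goes at most 50 mm and 8.59 degrees, less where a joint would pass 70% of its speed; a pose out of reach is approached as far as the arm can. A call with a gripper value outside its range is refused whole. The fingers move at their own pace and stop on an object; FORCE is the grip in N (left out, the last holds). Time passes only in rows, so rows that do not move let the fingers close. It gives the time, the measured TCP pose, the force and the opening at its end, in the units of the state.
- env.state(): the state, without advancing time (a new reading comes with each control period).
- env.grab_frame(name): name is "scene" or "side" or "wrist"; returns the picture (420x560x3 uint8, red, green, blue); there is no depth.
- env.get_calibration(name): a dict with "fx", "fy", "cx", "cy" (pixels), "R" (3x3) and "t" (3): a world point X has camera coordinates R X + t. Camera axes: x right, y down, z forward; pixel columns grow to the right and rows downward; lengths in mm; the calibration is good to about 2 mm. A picture is of the moment at which its call begins: read the wrist's pose just before it. get_calibration takes no time and is no camera call; for the wrist camera it gives the pose at the moment of the call.
- env.job_done(): hands the job in, once; it reports no verdict.
The state is a dict: "time_s": time; "qpos": joint angles; "qvel": joint speeds; "effort": joint torques, N m; "ee_pos": TCP position; "ee_rot": TCP orientation; "force": force on the tool from outside, world axes, zero at the start; "torque": the same for the moment, N m; "gripper_width": finger opening in mm.
Only numpy, scipy, OpenCV 4.12 (cv2) and the standard library are available. Lean on these libraries where they do the work, as an engineer would, in place of code of your own. Each camera call takes 0.05 s, during which the arm holds its last target. There are 200 camera calls.

## Working session

There is one attempt and no reset: what is moved stays moved. The work goes in short steps, Python scripts to look and compute and a shell command to move; the robot and the scene stay as the last step left them, time stands still between calls to the robot, and variables do not carry over. Pictures are saved under pics/ and viewed, about 8 in all and at most 12, crops included, and the job is handed in when it is done.

```bash
mkdir -p pics; ls; python3 - <<'E'
from workcell import env
import cv2,numpy as np
print(env.state())
for n in("scene","side"):
    im=env.grab_frame(n); cv2.imwrite(f"pics/{n}0.png",cv2.resize(im[:,:,::-1],(800,600),interpolation=cv2.INTER_CUBIC))
    print(n,env.get_calibration(n))
E
```

```text
pics
{'time_s': 0.0, 'qpos': array([-7.14477096e+01,  1.83497002e+01,  8.97052680e+01,  8.57795769e-04,
        7.20424465e+01, -1.14646533e+00]), 'qvel': array([ 0.05108028,  0.07685982,  0.01089822,  0.00900418,  0.11743105,
       -0.11867737]), 'effort': array([ 1.39592303e-03, -4.12456834e+01, -2.31975800e+01,  7.30003905e-02,
        4.57438873e-02, -1.51195741e-04]), 'ee_pos': array([ 193.66182601, -540.8842809 ,  213.14743579]), 'ee_rot': array([-1.79902621e+02, -2.76449205e-03,  1.96984882e+01]), 'force': array([-0.248058  ,  0.53227314, -0.53134265]), 'torque': array([-0.04977684,  0.02204808, -0.02229939]), 'gripper_width': 91.5831413235895}
scene {'fx': 441.5914302449326, 'fy': 441.5914302449326, 'cx': 282.7479068795525, 'cy': 220.1019576157112, 'R': array([[ 0.4188118 , -0.90783037, -0.02099261],
       [-0.46847817, -0.19620503, -0.86141267],
       [ 0.77789773,  0.37060437, -0.5074717 ]]), 't': array([-190.23349303,  309.28400582, 1082.95915636])}
side {'fx': 462.0862124287812, 'fy': 462.0862124287812, 'cx': 288.1551269849821, 'cy': 211.3583785789392, 'R': array([[ 0.97686675,  0.21350122, -0.01218934],
       [ 0.18223153, -0.86091225, -0.4749966 ],
       [-0.11190631,  0.46178711, -0.8799032 ]]), 't': array([-493.80279044,  -19.07427105, 1553.6893516 ])}
```

View pics/scene0.png

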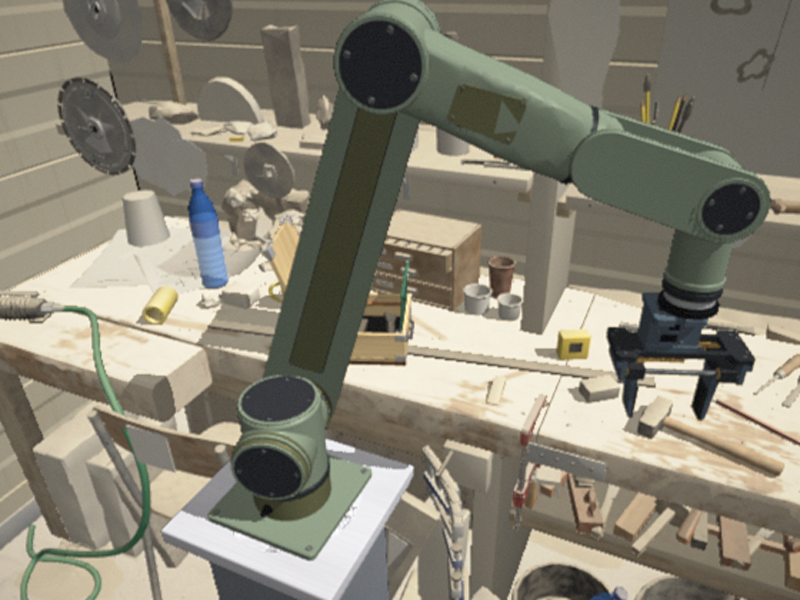

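View pics/side0.png

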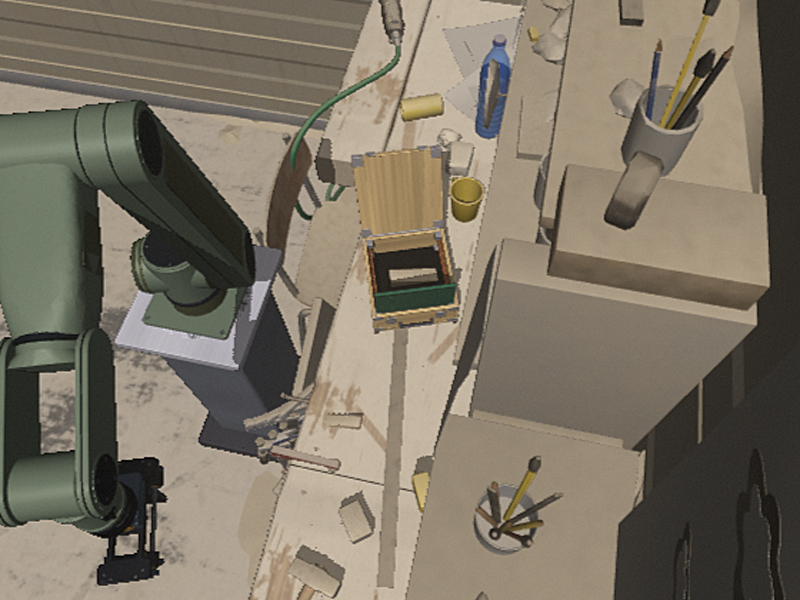

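Side view: the case is at about (410,275) of the 800-px picture. The lid stands open above it at (400,190) and the green flap is at (415,297). One enlarged crop gives the corners.

```bash
python3 - <<'E'
from workcell import env
import cv2
im=env.grab_frame("side")[:,:,::-1]
c=cv2.resize(im[98:238,235:355],None,fx=4.25,fy=4.25,interpolation=cv2.INTER_CUBIC)
cv2.imwrite("pics/c1.png",c); print(c.shape)
E
```

```text
(595, 510, 3)
```

View pics/c1.png

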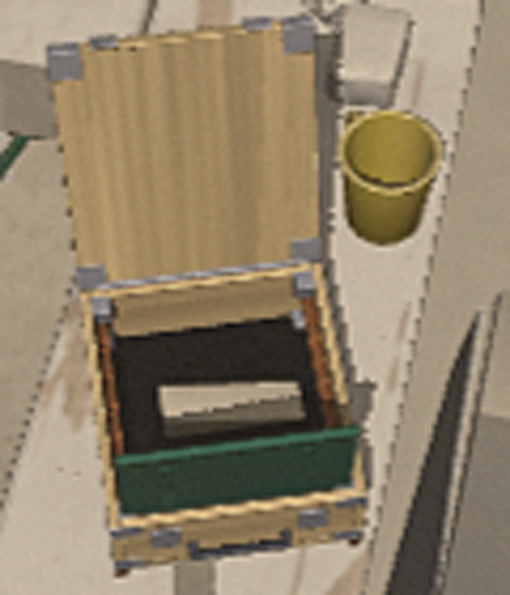

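The crop shows these points (crop px):

| Feature | Left | Right |
|---|---|---|
| Front rim corners | (112,527) | (366,497) |
| Back rim corners | (80,290) | (322,265) |
| Lid free edge | (48,45) | (312,18) |
| Flap top edge | (116,460) | (360,432) |

The mug is at (392,150), with a stone just behind it. I'll fit the pose from these.

```bash
cat > h.py <<'E'
import numpy as np
from workcell import env
def proj(n,X):
    c=env.get_calibration(n); p=np.atleast_2d(X)@np.array(c["R"]).T+c["t"]
    return p[:,:2]/p[:,2:]*[c["fx"],c["fy"]]+[c["cx"],c["cy"]]
def onplane(n,px,z):
    c=env.get_calibration(n);R=np.array(c["R"]);o=-R.T@c["t"]
    d=R.T@[(px[0]-c["cx"])/c["fx"],(px[1]-c["cy"])/c["fy"],1]
    return o+d*(z-o[2])/d[2]
def world(p,X):
    c,s=np.cos(p[2]),np.sin(p[2]); X=np.atleast_2d(X)
    return np.c_[p[0]+c*X[:,0]-s*X[:,1],p[1]+s*X[:,0]+c*X[:,1],X[:,2]]
def lidpt(a,r,off,x=0): # off: above hinge plane when shut
    return [x,105-r*np.cos(a)+off*np.sin(a),82+r*np.sin(a)+off*np.cos(a)]
def flappt(a,r,off,x=0):
    return [x,-92+r*np.cos(a)-off*np.sin(a),66.5+r*np.sin(a)+off*np.cos(a)]
E
python3 - <<'E'
from h import *
from scipy.optimize import least_squares
C=lambda u,v:np.array([235+(u-2)/4.25,98+(v-2)/4.25])
obs=np.array([C(112,527),C(366,497),C(80,290),C(322,265),C(48,45),C(312,18),C(116,460),C(360,432)])
def model(p):
    X=[[-95,-105,82],[95,-105,82],[-95,105,82],[95,105,82],lidpt(p[3],210,0,-95),lidpt(p[3],210,0,95),flappt(p[4],107,0,-85),flappt(p[4],107,0,85)]
    return world(p,X)
g=onplane("side",C(220,400),60);print(g)
r=least_squares(lambda p:(proj("side",model(p))-obs).ravel(),[g[0],g[1],0,1.7,1.5])
p=r.x;print(p,np.degrees(p[2]));print(r.fun.reshape(-1,2).round(1))
np.save("p.npy",p)
print("sc",proj("scene",model(p))*800/560)
print("flap_edge",world(p,flappt(p[4],105,0)),"lid_edge",world(p,lidpt(p[3],200,12)))
for n,u,v,z in(("mugtop",392,150,88),("stonetop",378,45,42)):print(n,onplane("side",C(u,v),z))
for n,u,v in(("tape",422,490),("block",345,420),("block2",357,518)):print(n,onplane("side",(u/1.4286,v/1.4286),20))
E
```

```text
[473.92400446 119.53149993  60.        ]
[4.75271515e+02 1.14781616e+02 3.50697337e-01 1.94659663e+00
 1.65058204e+00] 20.093477294886103
[[-0.6  0.5]
 [ 0.4 -0.1]
 [ 0.2  0.2]
 [ 0.1 -0.7]
 [ 0.1  0.3]
 [ 0.4 -0.4]
 [-0.3  0.3]
 [-0.2 -0.3]]
sc [[403.82573414 334.84311034]
 [410.22999253 292.82804207]
 [308.20931233 332.35492813]
 [324.63987565 291.06444651]
 [261.66921159 250.32951548]
 [284.38120417 215.61094718]
 [401.18048387 295.60413264]
 [407.38471506 260.50778836]]
flap_edge [[509.75343132  20.52210126 171.16597487]] lid_edge [[410.14559072 292.80936385 263.63863351]]
mugtop [562.96089656 360.29975707  88.        ]
stonetop [527.88955845 505.25189173  42.        ]
tape [ 601.097849   -340.02329834   20.        ]
block [ 413.72960643 -232.75384762   20.        ]
block2 [ 488.25850129 -419.40343007   20.        ]
```

The fit is good: residuals are under 1 px and the scene view agrees. The case is at (475,115) with yaw 20°, the lid at about 1.9 and the flap at about 1.65. The tool yaw already matches the case. I'll shut the fingers and go to the -y side of the flap.

```bash
python3 -m jog '[{"dx":0.0238,"dy":0.0368,"grip":1},{"dx":0.0238,"dy":0.0368,"grip":1},{"dx":0.0238,"dy":0.0368,"grip":1},{"dx":0.0238,"dy":0.0368,"grip":1},{"dx":0.0238,"dy":0.0368,"grip":1},{"dx":0.0238,"dy":0.0368,"grip":1},{"dx":0.0238,"dy":0.0368,"grip":1},{"dx":0.0238,"dy":0.0368,"grip":1},{"dx":0.0238,"dy":0.0368,"grip":1},{"dx":0.0238,"dy":0.0368,"grip":1}]' 5
```

```text
invalid input
```

```bash
python3 -m jog '[{"dx":0.024,"dy":0.037,"dz":0,"wx":0,"wy":0,"wz":0,"grip":1}]' 5; python3 -m jog --help | head -20
```

```text
time_s: 0.25
ee_pos: [216.5, -507.1, 213.1]
ee_rot: [179.9, 0.1, 19.5]
force: [0.9, 0.9, -0.5]
gripper_width: 86.1invalid input: not JSON, or not a number
```

All keys are needed in every row.

```bash
python3 -m jog '[{"dx":0.024,"dy":0.037,"dz":0,"wx":0,"wy":0,"wz":0,"grip":1},{"dx":0.024,"dy":0.037,"dz":0,"wx":0,"wy":0,"wz":0,"grip":1},{"dx":0.024,"dy":0.037,"dz":0,"wx":0,"wy":0,"wz":0,"grip":1},{"dx":0.024,"dy":0.037,"dz":0,"wx":0,"wy":0,"wz":0,"grip":1},{"dx":0.024,"dy":0.037,"dz":0,"wx":0,"wy":0,"wz":0,"grip":1},{"dx":0.024,"dy":0.037,"dz":0,"wx":0,"wy":0,"wz":0,"grip":1},{"dx":0.024,"dy":0.037,"dz":0,"wx":0,"wy":0,"wz":0,"grip":1},{"dx":0.024,"dy":0.037,"dz":0,"wx":0,"wy":0,"wz":0,"grip":1},{"dx":0.024,"dy":0.037,"dz":0,"wx":0,"wy":0,"wz":0,"grip":1},{"dx":0.024,"dy":0.037,"dz":0,"wx":0,"wy":0,"wz":0,"grip":1}]' 5
```

```text
time_s: 1.25
ee_pos: [458.4, -132.6, 213.9]
ee_rot: [180.0, 0.0, 19.7]
force: [1.6, -0.7, 0.2]
gripper_width: 6.0
```

```bash
python3 -m jog '[{"dx":0.023,"dy":0.036,"dz":-0.02,"wx":0,"wy":0,"wz":0,"grip":1},{"dx":0.023,"dy":0.036,"dz":-0.02,"wx":0,"wy":0,"wz":0,"grip":1},{"dx":0.023,"dy":0.035,"dz":-0.02,"wx":0,"wy":0,"wz":0,"grip":1},{"dx":0,"dy":0,"dz":0,"wx":0,"wy":0,"wz":0,"grip":1}]'
python3 - <<'E'
from h import *
import cv2
p=np.load("p.npy");s=env.state();print(s["ee_pos"],s["force"])
im=env.grab_frame("side")[:,:,::-1]
cv2.imwrite("pics/c2.png",cv2.resize(im[98:258,235:375],None,fx=3.7,fy=3.7,interpolation=cv2.INTER_CUBIC))
# plan: TCP for flap angles; +y lower corner rides outer face at r=88
prev=None
for a in np.radians([60,50,40,30,20,10,0]):
    c=np.array(flappt(a,88,2)); t=world(p,[c-[0,13.5,0]])[0]; print(np.degrees(a).round(),t.round(0),None if prev is None else (t-prev).round(0)); prev=t
E
```

```text
time_s: 1.65
ee_pos: [527.2, -23.6, 150.9]
ee_rot: [-179.8, 0.2, 20.0]
force: [-0.8, -0.0, -0.4]
gripper_width: 0.3
[527.19321963 -23.57390401 150.92978032] [-0.78360552 -0.0182024  -0.35939157]
60.0 [497.  55. 144.] None
50.0 [493.  67. 135.] [-4. 12. -9.]
40.0 [489.  78. 125.] [ -4.  10. -11.]
30.0 [486.  86. 112.] [ -3.   9. -12.]
20.0 [483.  93.  98.] [ -2.   6. -14.]
10.0 [482.  97.  84.] [ -1.   4. -15.]
0.0 [481.  98.  68.] [ -1.   2. -15.]
```

View pics/c2.png

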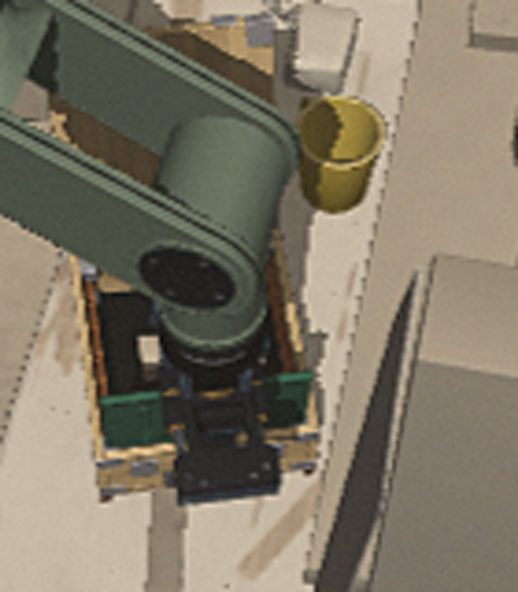

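The hand is centred over the flap (flap bottom edge at about (140,435) to (310,390)), on its outer side. Now I'll push in the case's +y direction.

```bash
python3 -m jog '[{"dx":-0.005,"dy":0.013,"dz":-0.001,"wx":0,"wy":0,"wz":0,"grip":1},{"dx":-0.005,"dy":0.013,"dz":-0.001,"wx":0,"wy":0,"wz":0,"grip":1},{"dx":-0.005,"dy":0.013,"dz":-0.001,"wx":0,"wy":0,"wz":0,"grip":1},{"dx":-0.005,"dy":0.013,"dz":-0.001,"wx":0,"wy":0,"wz":0,"grip":1}]'; python3 -m jog '[{"dx":-0.005,"dy":0.013,"dz":-0.001,"wx":0,"wy":0,"wz":0,"grip":1},{"dx":-0.005,"dy":0.013,"dz":-0.001,"wx":0,"wy":0,"wz":0,"grip":1},{"dx":0,"dy":0,"dz":0,"wx":0,"wy":0,"wz":0,"grip":1}]'
```

```text
time_s: 2.1
ee_pos: [506.3, 25.0, 150.7]
ee_rot: [179.9, -0.1, 19.7]
force: [-0.4, -1.4, 0.3]
gripper_width: 0.4
time_s: 2.4
ee_pos: [495.8, 52.3, 147.9]
ee_rot: [-180.0, 0.0, 19.8]
force: [-0.4, -0.1, 0.2]
gripper_width: 0.5
```

```bash
python3 -m jog '[{"dx":-0.002,"dy":0.006,"dz":-0.006,"wx":0,"wy":0,"wz":0,"grip":1},{"dx":-0.002,"dy":0.006,"dz":-0.006,"wx":0,"wy":0,"wz":0,"grip":1},{"dx":-0.002,"dy":0.005,"dz":-0.006,"wx":0,"wy":0,"wz":0,"grip":1},{"dx":-0.002,"dy":0.005,"dz":-0.006,"wx":0,"wy":0,"wz":0,"grip":1},{"dx":-0.001,"dy":0.004,"dz":-0.006,"wx":0,"wy":0,"wz":0,"grip":1},{"dx":-0.001,"dy":0.004,"dz":-0.006,"wx":0,"wy":0,"wz":0,"grip":1}]'
python3 - <<'E'
from h import *
import cv2
im=env.grab_frame("side")[:,:,::-1]
cv2.imwrite("pics/c3.png",cv2.resize(im[138:238,235:355],None,fx=5,fy=5,interpolation=cv2.INTER_CUBIC))
E
```

```text
time_s: 3.0
ee_pos: [486.4, 80.9, 111.3]
ee_rot: [-180.0, 0.1, 19.7]
force: [0.0, -0.3, 1.5]
gripper_width: 0.5
```

View pics/c3.png

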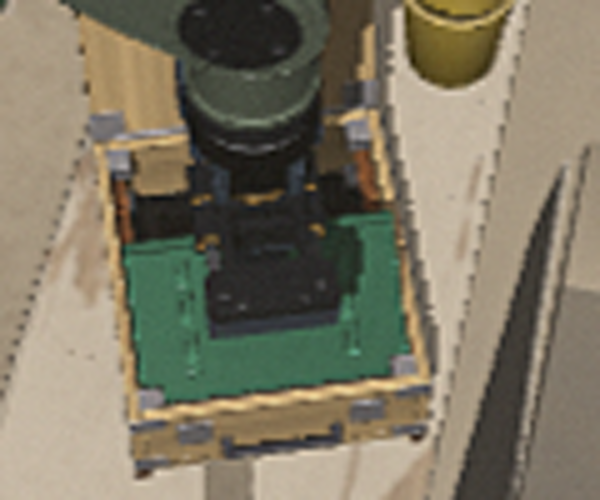

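The flap is folding under the fingers, with its free edge at about (125,245) to (395,215). I'll continue down.

```bash
python3 -m jog '[{"dx":-0.001,"dy":0.004,"dz":-0.007,"wx":0,"wy":0,"wz":0,"grip":1},{"dx":-0.001,"dy":0.004,"dz":-0.007,"wx":0,"wy":0,"wz":0,"grip":1},{"dx":-0.001,"dy":0.003,"dz":-0.007,"wx":0,"wy":0,"wz":0,"grip":1},{"dx":-0.001,"dy":0.003,"dz":-0.007,"wx":0,"wy":0,"wz":0,"grip":1},{"dx":0,"dy":0.001,"dz":-0.006,"wx":0,"wy":0,"wz":0,"grip":1},{"dx":0,"dy":0,"dz":-0.005,"wx":0,"wy":0,"wz":0,"grip":1}]';python3 -m jog '[{"dx":0,"dy":0,"dz":-0.003,"wx":0,"wy":0,"wz":0,"grip":1},{"dx":0,"dy":0,"dz":0,"wx":0,"wy":0,"wz":0,"grip":1}]'
```

```text
time_s: 3.65
ee_pos: [482.6, 96.0, 72.4]
ee_rot: [-180.0, 0.0, 19.7]
force: [-0.3, -0.1, 0.9]
gripper_width: 0.8
time_s: 3.85
ee_pos: [482.6, 95.6, 69.5]
ee_rot: [-180.0, 0.0, 19.7]
force: [-0.8, -0.3, 0.4]
gripper_width: 0.4
```

```bash
for i in 1 2 3; do python3 -m jog '[{"dx":0,"dy":0,"dz":-0.002,"wx":0,"wy":0,"wz":0,"grip":1},{"dx":0,"dy":0,"dz":0,"wx":0,"wy":0,"wz":0,"grip":1}]' | sed -n '2p;4p'; done
```

```text
ee_pos: [483.1, 95.6, 68.7]
force: [-0.1, 1.0, 5.5]
ee_pos: [483.2, 95.6, 68.5]
force: [-5.2, -0.4, 18.4]
ee_pos: [483.2, 95.6, 68.3]
force: [-9.1, -2.0, 32.9]
```

Contact is firm at tip z 68.3, where the flat upper face should be (69). I'll lift straight up and look.

```bash
python3 -m jog '[{"dx":0,"dy":0,"dz":0.004,"wx":0,"wy":0,"wz":0,"grip":1},{"dx":0,"dy":0,"dz":0.01,"wx":0,"wy":0,"wz":0,"grip":1},{"dx":0,"dy":0,"dz":0.044,"wx":0,"wy":0,"wz":0,"grip":1},{"dx":0,"dy":0,"dz":0.044,"wx":0,"wy":0,"wz":0,"grip":1},{"dx":0,"dy":0,"dz":0.044,"wx":0,"wy":0,"wz":0,"grip":1},{"dx":0,"dy":0,"dz":0.044,"wx":0,"wy":0,"wz":0,"grip":1},{"dx":0,"dy":0,"dz":0.044,"wx":0,"wy":0,"wz":0,"grip":1},{"dx":0,"dy":0,"dz":0.044,"wx":0,"wy":0,"wz":0,"grip":1},{"dx":0,"dy":0,"dz":0,"wx":0,"wy":0,"wz":0,"grip":1}]'
python3 - <<'E'
from h import *
import cv2
a=env.grab_frame("side")[:,:,::-1][98:238,235:355]; b=env.grab_frame("wrist")[:,:,::-1]
cv2.imwrite("pics/c4.png",np.hstack([cv2.resize(a,(360,420),interpolation=cv2.INTER_CUBIC),cv2.resize(b,(440,420))]))
E
```

```text
time_s: 5.35
ee_pos: [485.4, 96.0, 348.7]
ee_rot: [179.9, -0.8, 19.7]
force: [0.1, 1.0, -0.3]
gripper_width: 0.6
```

View pics/c4.png

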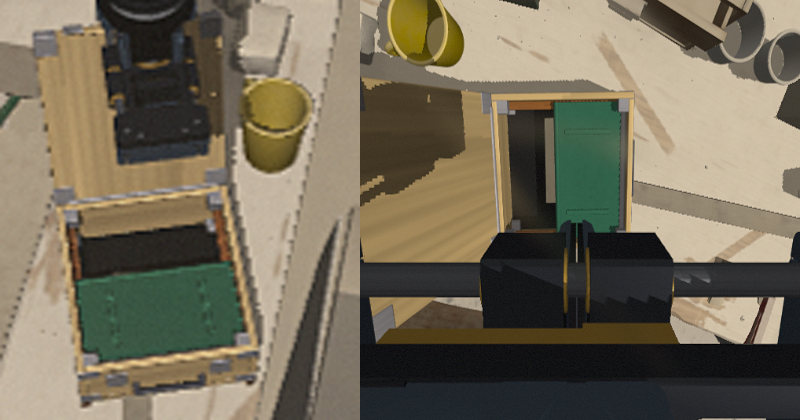

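The flap lies flat: its free edge is at (78,280) to (228,263) in the left panel, and the lid is still open. I'll check that number and plan the lid arc.

```bash
python3 - <<'E'
from h import *
p=np.load("p.npy")
for a in(0,.08,.2):print(a,((proj("side",world(p,[flappt(a,108,4,-85),flappt(a,108,4,85)]))-[235,98])*3).round(0).tolist())
print("pre",world(p,[[0,245,340]]))
prev=None
for d in [105,90,80,70,60,50,40,30,20,10,5,0]:
    a=np.radians(d)
    if d>=90: e=np.array(lidpt(a,210,12)); t=world(p,[[0,e[1]+13.5,e[2]-35]])[0]
    else: t=world(p,[np.array(lidpt(a,185,12))+[0,13.5,0]])[0]
    print(d,t.round(0),None if prev is None else (t-prev).round(0).tolist());prev=t
E
python3 -m jog '[{"dx":-0.013,"dy":0.035,"dz":0,"wx":0,"wy":0,"wz":0,"grip":1},{"dx":-0.013,"dy":0.035,"dz":0,"wx":0,"wy":0,"wz":0,"grip":1},{"dx":-0.013,"dy":0.035,"dz":0,"wx":0,"wy":0,"wz":0,"grip":1},{"dx":-0.013,"dy":0.035,"dz":0,"wx":0,"wy":0,"wz":0,"grip":1},{"dx":-0.013,"dy":0.035,"dz":0,"wx":0,"wy":0,"wz":0,"grip":1},{"dx":-0.013,"dy":0.035,"dz":0,"wx":0,"wy":0,"wz":0,"grip":1},{"dx":-0.014,"dy":0.038,"dz":0,"wx":0,"wy":0,"wz":0,"grip":1},{"dx":0,"dy":0,"dz":0,"wx":0,"wy":0,"wz":0,"grip":1}]'
```

```text
0 [[74.0, 277.0], [230.0, 258.0]]
0.08 [[73.0, 273.0], [230.0, 254.0]]
0.2 [[73.0, 269.0], [231.0, 250.0]]
pre [[391.1010826  344.86929159 340.        ]]
105 [412. 288. 247.] None
90 [430. 237. 257.] [19.0, -51.0, 10.0]
80 [442. 207. 266.] [11.0, -30.0, 9.0]
70 [452. 177. 260.] [11.0, -30.0, -6.0]
60 [463. 149. 248.] [10.0, -28.0, -12.0]
50 [472. 123. 231.] [9.0, -26.0, -17.0]
40 [481. 100. 210.] [8.0, -23.0, -21.0]
30 [488.  81. 185.] [7.0, -19.0, -25.0]
20 [493.  67. 157.] [5.0, -15.0, -28.0]
10 [496.  57. 126.] [4.0, -10.0, -31.0]
5 [498.  54. 110.] [1.0, -3.0, -16.0]
0 [498.  52.  94.] [1.0, -2.0, -16.0]
time_s: 6.25
ee_pos: [388.6, 346.8, 339.4]
ee_rot: [-180.0, 0.3, 20.0]
force: [1.3, -0.3, -1.3]
gripper_width: 0.4
```

```bash
python3 -m jog '[{"dx":0,"dy":0,"dz":-0.03,"wx":0,"wy":0,"wz":0,"grip":1},{"dx":0,"dy":0,"dz":-0.032,"wx":0,"wy":0,"wz":0,"grip":1},{"dx":0,"dy":0,"dz":-0.032,"wx":0,"wy":0,"wz":0,"grip":1},{"dx":0,"dy":0,"dz":0,"wx":0,"wy":0,"wz":0,"grip":1}]' && python3 -m jog '[{"dx":0.005,"dy":-0.014,"dz":0,"wx":0,"wy":0,"wz":0,"grip":1},{"dx":0.005,"dy":-0.014,"dz":0,"wx":0,"wy":0,"wz":0,"grip":1},{"dx":0.004,"dy":-0.01,"dz":0,"wx":0,"wy":0,"wz":0,"grip":1},{"dx":0.004,"dy":-0.01,"dz":0,"wx":0,"wy":0,"wz":0,"grip":1},{"dx":0.004,"dy":-0.01,"dz":0,"wx":0,"wy":0,"wz":0,"grip":1},{"dx":0.004,"dy":-0.01,"dz":0,"wx":0,"wy":0,"wz":0,"grip":1}]'
python3 - <<'E'
from h import *
import cv2
a=env.grab_frame("side")[:,:,::-1][78:238,235:355]; b=env.grab_frame("wrist")[:,:,::-1]
cv2.imwrite("pics/c5.png",np.hstack([cv2.resize(a,(315,420),interpolation=cv2.INTER_CUBIC),cv2.resize(b,(440,420))]))
E
```

```text
time_s: 6.65
ee_pos: [388.2, 340.5, 242.5]
ee_rot: [179.7, 0.7, 19.7]
force: [0.8, -0.7, -0.4]
gripper_width: 0.4
time_s: 7.25
ee_pos: [417.4, 276.3, 249.5]
ee_rot: [-179.8, -0.2, 19.7]
force: [-1.5, 3.9, 4.5]
gripper_width: 1.0
```

View pics/c5.png

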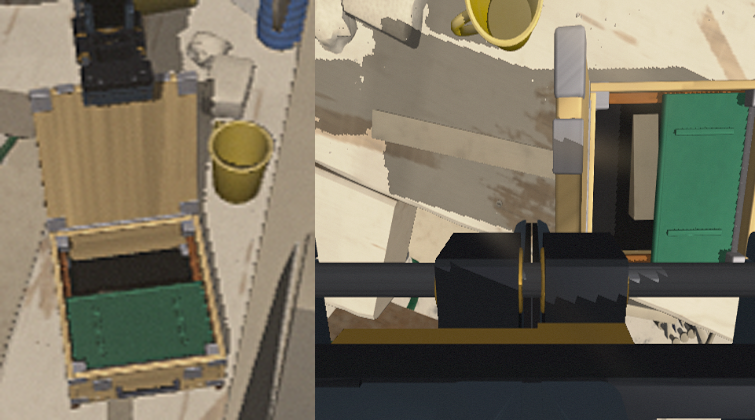

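The finger is behind the lid, at its free edge, with a light 4 N contact; the lid has begun to move. The flap is still flat. I'll keep pushing along the arc.

```bash
python3 -m jog '[{"dx":0.004,"dy":-0.011,"dz":0.002,"wx":0,"wy":0,"wz":0,"grip":1},{"dx":0.004,"dy":-0.011,"dz":0.002,"wx":0,"wy":0,"wz":0,"grip":1},{"dx":0.004,"dy":-0.011,"dz":0.003,"wx":0,"wy":0,"wz":0,"grip":1},{"dx":0.004,"dy":-0.011,"dz":0.003,"wx":0,"wy":0,"wz":0,"grip":1},{"dx":0.004,"dy":-0.011,"dz":0.003,"wx":0,"wy":0,"wz":0,"grip":1},{"dx":0.004,"dy":-0.011,"dz":0.002,"wx":0,"wy":0,"wz":0,"grip":1}]' && python3 -m jog '[{"dx":0.004,"dy":-0.011,"dz":0,"wx":0,"wy":0,"wz":0,"grip":1},{"dx":0.004,"dy":-0.011,"dz":-0.002,"wx":0,"wy":0,"wz":0,"grip":1},{"dx":0.004,"dy":-0.011,"dz":-0.002,"wx":0,"wy":0,"wz":0,"grip":1},{"dx":0.004,"dy":-0.011,"dz":-0.003,"wx":0,"wy":0,"wz":0,"grip":1},{"dx":0.004,"dy":-0.011,"dz":-0.004,"wx":0,"wy":0,"wz":0,"grip":1},{"dx":0.004,"dy":-0.011,"dz":-0.005,"wx":0,"wy":0,"wz":0,"grip":1}]'
```

```text
time_s: 7.95
ee_pos: [440.7, 208.6, 262.8]
ee_rot: [-180.0, 0.1, 19.7]
force: [-1.2, 2.6, -0.7]
gripper_width: 0.8
time_s: 8.55
ee_pos: [465.2, 142.6, 246.7]
ee_rot: [180.0, -0.0, 19.7]
force: [-0.2, 2.6, 0.2]
gripper_width: 0.7
```

```bash
python3 -m jog '[{"dx":0.004,"dy":-0.011,"dz":-0.008,"wx":0,"wy":0,"wz":0,"grip":1},{"dx":0.004,"dy":-0.011,"dz":-0.009,"wx":0,"wy":0,"wz":0,"grip":1},{"dx":0.004,"dy":-0.011,"dz":-0.01,"wx":0,"wy":0,"wz":0,"grip":1},{"dx":0.004,"dy":-0.011,"dz":-0.011,"wx":0,"wy":0,"wz":0,"grip":1},{"dx":0.003,"dy":-0.009,"dz":-0.012,"wx":0,"wy":0,"wz":0,"grip":1},{"dx":0.003,"dy":-0.009,"dz":-0.013,"wx":0,"wy":0,"wz":0,"grip":1}]' && python3 -m jog '[{"dx":0.002,"dy":-0.007,"dz":-0.014,"wx":0,"wy":0,"wz":0,"grip":1},{"dx":0.002,"dy":-0.007,"dz":-0.014,"wx":0,"wy":0,"wz":0,"grip":1},{"dx":0.002,"dy":-0.006,"dz":-0.015,"wx":0,"wy":0,"wz":0,"grip":1},{"dx":0.001,"dy":-0.005,"dz":-0.015,"wx":0,"wy":0,"wz":0,"grip":1}]'
python3 - <<'E'
from h import *
import cv2
a=env.grab_frame("side")[:,:,::-1][98:238,235:355]
cv2.imwrite("pics/c6.png",cv2.resize(a,(480,560),interpolation=cv2.INTER_CUBIC))
E
```

```text
time_s: 9.15
ee_pos: [487.3, 80.6, 182.9]
ee_rot: [180.0, -0.0, 19.7]
force: [0.8, 0.6, 2.4]
gripper_width: 0.3
time_s: 9.55
ee_pos: [493.9, 55.9, 124.6]
ee_rot: [180.0, 0.0, 19.7]
force: [1.1, 1.2, 1.3]
gripper_width: 0.4
```

View pics/c6.png

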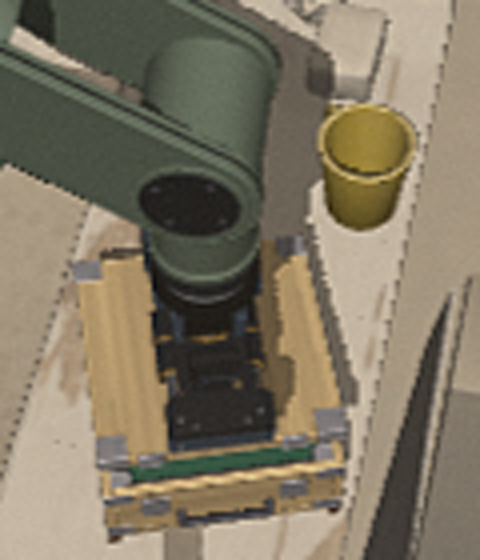

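The lid is nearly down at about 10°; the green flap shows, still flat, in the gap at (220,460). Next are the last 30 mm, pressing gently.

```bash
python3 -m jog '[{"dx":0.001,"dy":-0.002,"dz":-0.01,"wx":0,"wy":0,"wz":0,"grip":1},{"dx":0,"dy":-0.001,"dz":-0.009,"wx":0,"wy":0,"wz":0,"grip":1},{"dx":0,"dy":0,"dz":-0.007,"wx":0,"wy":0,"wz":0,"grip":1},{"dx":0,"dy":0,"dz":0,"wx":0,"wy":0,"wz":0,"grip":1}]'; for i in 1 2 3; do python3 -m jog '[{"dx":0,"dy":0,"dz":-0.002,"wx":0,"wy":0,"wz":0,"grip":1},{"dx":0,"dy":0,"dz":0,"wx":0,"wy":0,"wz":0,"grip":1}]' | sed -n '2p;4p'; done
```

```text
time_s: 10.0
ee_pos: [494.2, 53.7, 99.0]
ee_rot: [-180.0, 0.1, 19.7]
force: [-0.4, -0.0, 0.0]
gripper_width: 0.6
ee_pos: [494.9, 53.8, 98.1]
force: [0.3, 0.4, -0.3]
ee_pos: [495.0, 53.7, 96.1]
force: [0.2, -0.0, 0.5]
ee_pos: [495.1, 53.6, 94.3]
force: [0.9, 0.1, 2.7]
```

```bash
for i in 1 2; do python3 -m jog '[{"dx":0,"dy":0,"dz":-0.002,"wx":0,"wy":0,"wz":0,"grip":1},{"dx":0,"dy":0,"dz":0,"wx":0,"wy":0,"wz":0,"grip":1}]' | sed -n '2p;4p'; done
```

```text
ee_pos: [495.1, 53.6, 94.1]
force: [-4.1, -0.6, 16.9]
ee_pos: [495.2, 53.6, 94.0]
force: [-8.8, -1.1, 29.8]
```

The lid is firm at z 94.0, exactly the shut height. I'll lift clear and check.

```bash
python3 -m jog '[{"dx":0,"dy":0,"dz":0,"wx":0,"wy":0,"wz":0,"grip":1},{"dx":0,"dy":0,"dz":0.004,"wx":0,"wy":0,"wz":0,"grip":1},{"dx":0,"dy":0,"dz":0.01,"wx":0,"wy":0,"wz":0,"grip":1},{"dx":0,"dy":0,"dz":0.035,"wx":0,"wy":0,"wz":0,"grip":1},{"dx":0,"dy":0,"dz":0.04,"wx":0,"wy":0,"wz":0,"grip":1},{"dx":0,"dy":0,"dz":0.04,"wx":0,"wy":0,"wz":0,"grip":1},{"dx":0,"dy":0,"dz":0.04,"wx":0,"wy":0,"wz":0,"grip":1},{"dx":0,"dy":-0.04,"dz":0.02,"wx":0,"wy":0,"wz":0,"grip":1},{"dx":0,"dy":-0.045,"dz":0,"wx":0,"wy":0,"wz":0,"grip":1},{"dx":0,"dy":-0.045,"dz":0,"wx":0,"wy":0,"wz":0,"grip":1}]'; python3 -m jog '[{"dx":0,"dy":-0.045,"dz":0,"wx":0,"wy":0,"wz":0,"grip":1},{"dx":0,"dy":-0.045,"dz":0,"wx":0,"wy":0,"wz":0,"grip":1},{"dx":0,"dy":-0.045,"dz":0,"wx":0,"wy":0,"wz":0,"grip":1},{"dx":0,"dy":-0.045,"dz":0,"wx":0,"wy":0,"wz":0,"grip":1},{"dx":0,"dy":0,"dz":0,"wx":0,"wy":0,"wz":0,"grip":1},{"dx":0,"dy":0,"dz":0,"wx":0,"wy":0,"wz":0,"grip":1}]'
python3 - <<'E'
from h import *
import cv2
p=np.load("p.npy")
a=cv2.resize(env.grab_frame("side")[:,:,::-1][98:238,235:355],(480,560),interpolation=cv2.INTER_CUBIC)
for ang in(0,.05):print(ang,((proj("side",world(p,[lidpt(ang,210,12,-95),lidpt(ang,210,12,95)]))-[235,98])*4).round(0).tolist())
cv2.imwrite("pics/c7.png",a)
E
```

```text
time_s: 12.0
ee_pos: [495.0, -77.4, 280.0]
ee_rot: [179.9, -0.1, 19.8]
force: [-0.2, 0.6, 0.3]
gripper_width: 0.7
time_s: 12.6
ee_pos: [494.5, -256.9, 278.3]
ee_rot: [-179.9, 0.0, 19.6]
force: [-0.3, 0.5, -1.0]
gripper_width: 0.5
0 [[100.0, 489.0], [345.0, 458.0]]
0.05 [[99.0, 482.0], [345.0, 451.0]]
```

View pics/c7.png

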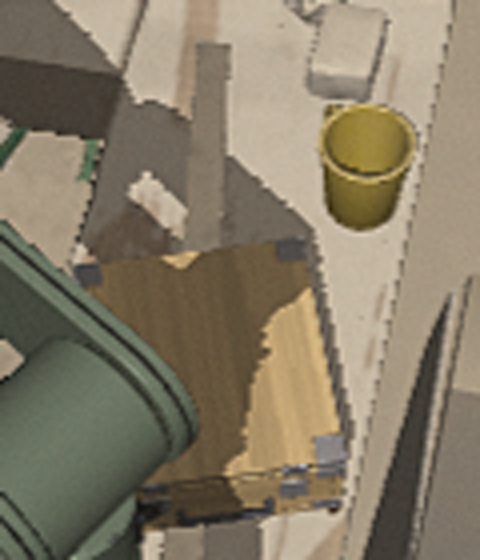

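The lid is flat on the rim. Its free right corner is at about (346,460), against a predicted (345,458) for fully shut. The mug and stone are where they were. I'll hand the job in.

```bash
python3 -c "
from workcell import env
print(env.job_done(), env.state()['time_s'])"
```

```text
the job is handed in; nothing more can be done
the job is handed in; nothing more can be done
```

I closed the case and handed the job in at about 12.7 s. With the fingers shut, I pushed the flap over from outside and pressed it flat while the lid stood open. I then went round behind the lid and eased it down to the rim; nothing was gripped.

**Last checks:**
- **Flap:** the press was firm at tip height 68.3 mm (flat is 69 mm). In the side picture its free edge matched the flat position before I moved the lid.
- **Lid:** the press was firm at 94.0 mm, the shut height. The lid corner I could see was within about 2 px of the fully shut prediction, where 0.05 rad open would be about 7 px off.
- **Forces:** the highest I read was about 34 N, while pressing the flap. I read force only at the end of each move.
- **Bystanders:** the mug and the stone look unmoved.
- **Hand:** it finished well clear, with only noise on the force reading.

**Not checked:** I could not see the chisel or wedge with the lid shut, but the fingers never touched them. I did not re-measure the tape measure or sanding block; the hand passed well above them. The arm hid the lid's left corner in the last picture.

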